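# Open the treat shaker's dial and tip the treats into the pet bowl

## Task

Push the dial on top of the green treat canister round by its orange fin until its largest opening lies over the pour window (fin at the white mark), before any tipping. Slide the steel pet bowl under the canister's pouring side, then tip the canister over so that all four treats drop into the bowl; the canister may stay tipped. Leave the bowl standing on the table, and do not disturb the ball, brush, blue water bowl, food tin or clicker.

Things in the scene. Friction and masses are not known exactly. Their poses are not given: they have to be found in the camera images.
- stand: Fixed treat stand. Origin: on the table, directly below the middle of the axle. The axle is level, along the stand's own x. The canister pours towards the stand's own -y. Steel base plate 10 mm high, x -85 to 85 mm, y -10 to 120 mm. Two wooden posts at x = +-60 mm, 14 mm thick in x, 20 mm in y, tops 164 mm above the table.
- drop_spot (a point): Point on the table 105 mm from the stand's origin along its own -y: the treats come down within about 35 mm of it when the canister is tipped. The bowl's centre belongs here.
- canister (a joint): Tip angle of the green see-through canister about the axle, rad: 0 upright (stop), 2.3 fully tipped, mouth slanting down over the drop spot (stop). Stiff axle (0.35 N m): it stays where it is left. To tip it, push the upper part of its rear wall (stand +y side) towards the stand's -y and then down, round the axle. Treats roll out from about 1.7 rad, and 2.0 is enough.
- axle (a point): Middle of the axle, 150 mm above the table. Canister: 84 mm diameter, its bottom 35 mm below the axle and its top 85 mm above it when upright, with the dial on top. Fully tipped, its lowest point is about 57 mm above the table.
- window (a point): Middle of the pour window in the canister's fixed top, under the dial, 24 mm from the canister's axis on the pouring side. The window is 44 mm wide and reaches from 8 mm off the axis out to the wall; the rest of the top is closed.
- dial (a joint): Angle of the white dial cap, rad, positive anticlockwise seen from above: 0 = its largest opening (44 mm wide, as the window) exactly over the pour window, fin at the white mark on the canister's rear. Starts between -2.3 and -1.3 (small openings), so turn it anticlockwise. Stays where it is left, turns with about 1 N at the fin, goes past 0 up to 1.0. Within 0.2 of 0 is good.
- dial_center (a point): Centre of the upper face of the dial, on its axis (242 mm above the table when the canister is upright). The dial is 88 mm in diameter and 6 mm thick.
- fin (a point): Middle of the top edge of the orange fin on the dial, 29 mm from the dial's axis, opposite the largest opening. The fin is 8 mm thick, stands 17 mm above the dial's upper face and runs radially from 16 to 42 mm from the axis.
- bowl: Empty steel pet bowl, loose, 250 g or so. Origin: centre of its underside. Round, 150 mm diameter at the foot, 140 mm at the rim, 45 mm high, wall 3 mm, floor 4 mm. It slides without tipping when pushed low on its outer wall.
- treat0_center (a point): Centre of a round hard biscuit treat, 18 mm diameter, 10 g, at the start inside the canister.
- treat1_center (a point): Centre of a round hard biscuit treat, 18 mm diameter, 10 g, at the start inside the canister.
- treat2_center (a point): Centre of a round hard biscuit treat, 18 mm diameter, 10 g, at the start inside the canister.
- treat3_center (a point): Centre of a round hard biscuit treat, 18 mm diameter, 10 g, at the start inside the canister.
- ball_center (a point): Centre of the orange silicone ball, 60 mm diameter, bystander.
- brush: Blue grooming brush lying bristles down, about 185 mm long along its own x (from -90 to 93 mm), 50 mm wide, 32 mm high, bystander. Origin at its underside.
- water_bowl: Blue ceramic water bowl, 120 mm diameter, 50 mm high, bystander. Origin: centre of its underside.
- food_tin: Closed food tin, 74 mm diameter, 55 mm high, bystander. Origin: centre of its underside.
- clicker: Small red training clicker, 55 x 34 x 20 mm, bystander. Origin: centre of its underside.
Mind the look-alikes: they are no part of the job. Several things have the shape of the bowl; the one meant has the colours described above.

How it is judged (in metres and radians):
On the way, in this order (a step that is already met when the one before it is completed fails the run):
1. the dial is at its largest opening while the canister still stands upright (value of joint dial between -0.2 and 0.2 rad and value of joint canister below 0.25 rad), for 0.2 s.
2. the canister is tipped over (value of joint canister above 1.4 rad), for 0.1 s.
At the end, for the whole second after the job is handed in: All four treats lie in the bowl (centre within 68 mm of the bowl's axis, below its rim), the bowl stands level and at rest on the table, and the dial is still within 0.2 rad of its largest opening (value of joint dial between -0.2 and 0.2 rad and horizontal distance between each of treat0_center, treat1_center, treat2_center, treat3_center and bowl below 0.068 m and z of treat0_center in the frame of bowl between 0.005 and 0.045 m and z of treat1_center in the frame of bowl between 0.005 and 0.045 m and z of treat2_center in the frame of bowl between 0.005 and 0.045 m and z of treat3_center in the frame of bowl between 0.005 and 0.045 m and angle between bowl's own z axis and vertical below 0.1 rad and height (world z) of bowl below 0.008 m and linear speed of bowl below 0.03 m/s); the robot touches nothing.
It fails at once if a bystander (ball, brush, water bowl, food tin, clicker) is moved more than 30 mm (distance of any of ball_center, brush, water_bowl, food_tin, clicker from where it was at the start of the episode above 0.03 m).
It also fails if it takes over 67 s, if anything falls off the work surface, if the arm or the gripper's body presses on something with over 40 N, if the wrist force passes 120 N, or if a joint passes its speed limit or range.

## Robot

A 6-joint arm with a two-finger parallel gripper is mounted at the origin on the work surface. World frame = base frame: x ahead of the robot, y to its left, z up, the work surface at z = 0. Lengths are in m, angles in degrees, forces in N, time in s.
With the tool pointing down it reaches from about 0.3 to 0.75 m from the base axis. Payload 8.5 kg.
Tool frame: the origin (TCP) lies at the very end of the fingers, on their centre line; the grasp point (between the pads) lies 19 mm behind it; z points along the fingers, y is the line along which they close (so a half turn about z gives the same grasp; the last joint's range is limited). The gripper opens to 88 mm and grips with 3 to 60 N. Pads are 18 mm wide; open, the fingers measure 123 mm over their backs; the gripper's body (75 mm by 187 mm) begins 45 mm behind the grasp point.
Start: joints at [64.612, 21.807, 74.336, -0, 83.858, -12.336], TCP at [0.124, 0.536, 0.239] pointing down, gripper open.
Joint ranges: [-178.18, 178.18], [-50.72, 133.34], [12.68, 142.11], [-81.47, 261.47], [9.98, 163.14], [-165.26, 165.26]. Speed limits (degrees/s): [136.94, 136.94, 180, 180, 180, 180].

## Interface

Orientations are given as [roll, pitch, yaw] about the fixed x, y, z axes, in that order (R = Rz(yaw) Ry(pitch) Rx(roll)).
In Python, from bench import * gives the robot as it stands.
- The arm moves only by the tool servo_tool, never from a script. Its argument "series" is a list of rows, each a list of 3 entries, a list of its own where there are three numbers: the opening, from -1 (shut) to 1 (fully open), then the shift along the tool's x, y, z scaled (see below), then the turn about the tool's z scaled (see below). In form: [[hand, [dx, dy, dz], spin], ...]. A call has 1 to 20 rows; each row is the pose to reach, as a shift and turn from the pose commanded when the call began, along the tool's axes at that moment; what a row does not reach only later rows make up. The controller multiplies each number of a shift by 400 mm and each number of a turn by pi/2 rad. A row lasts 1/12 s, in which the tool goes at most 41.7 mm and 7.16 degrees, less where a joint would pass 70% of its speed; a pose out of reach is approached as far as the arm can. A call with a number of a shift or a turn outside -1 to 1 is refused whole. A call with a gripper value outside its range is refused whole. The fingers move at their own pace and stop on an object; "force" is the grip in N (left out, the last holds). Time passes only in rows, so rows that repeat a pose let the fingers close. It gives the time, the measured TCP pose, the force, the opening and the grip force at its end, in the units of the state.
- sense(): the state, without advancing time (a new reading comes with each control period).
- grab_frame(name): name is "side" or "top" or "wrist"; returns a dict with "color" (420x560x3 uint8, red, green, blue), "z_map" (420x560 float32, m along the optical axis (not along the pixel's ray), 0 where there is no reading), "intrinsics" (3x3 intrinsics, pixels), "D" ([k1, k2, p1, p2, k3] as OpenCV has them; the pictures are not rectified), "R" (3x3) and "t" (3): a world point X has camera coordinates R X + t; the wrist camera has in their place "T_tool_cam" (4x4, takes a point from camera to tool coordinates, whose origin is the TCP and whose axes are the flange's). Camera axes: x right, y down, z forward; pixel columns grow to the right and rows downward; lengths in m; the calibration is good to about 2 mm. A picture is of the moment at which its call begins: read the wrist's pose just before it.
- close_job(): hands the job in; it is judged then, once.
The state is a dict: "time": time; "qpos": joint angles; "qd": joint speeds; "tau": joint torques, N m; "position": TCP position; "tool_rot": TCP orientation; "force": force on the tool from outside, world axes, zero at the start; "moment": the same for the moment, N m; "width": opening from 0.0 (shut) to 1.0 (fully open); "gripper_force": force on a finger pad.
Only numpy, scipy, OpenCV 4.12 (cv2) and the standard library are available. Lean on these libraries where they do the work, as an engineer would, in place of code of your own. Each camera call takes 0.05 s, during which the arm holds its last target. There are 200 camera calls.

## Working session

There is one attempt and no reset: what is moved stays moved. The work goes in short steps, Python scripts to look and compute and a tool call to move; the robot and the scene stay as the last step left them, time stands still between calls to the robot, and variables do not carry over. Pictures are saved under pics/ and viewed, at most 10 in all, crops included, and the job is handed in when it is done.

Besides the shell and the picture viewer there is one more tool, called after "Emit:" as name([rows], argument=value, ...), one row to a line, values as JSON. servo_tool: Moves the arm, as the interface text tells. Shifts and turns lie within -1 to 1; 1 stands for 400 mm of shift or pi/2 rad of turn. Its arguments: {"type":"object","properties":{"series":{"type":"array"},"force":{"type":"number"}},"required":["series"]}

```bash
mkdir -p pics; ls
cat > h.py <<'E'
from bench import *
import numpy as np, cv2
from scipy.spatial.transform import Rotation as Ro
def shot(n):
    s=sense(); f=grab_frame(n)
    if 'R' not in f or f.get('R') is None:
        Rt=Ro.from_euler('xyz',s['tool_rot'],degrees=True).as_matrix()
        T=np.eye(4);T[:3,:3]=Rt;T[:3,3]=s['position'];W=np.linalg.inv(T@np.array(f['T_tool_cam']))
        f['R']=W[:3,:3];f['t']=W[:3,3]
    return f
def cloud(f):
    h,w=f['z_map'].shape;u,v=np.meshgrid(np.arange(w),np.arange(h))
    p=cv2.undistortPoints(np.stack([u,v],-1).reshape(-1,1,2).astype(np.float32),np.array(f['intrinsics']),np.array(f['D'])).reshape(h,w,2)
    z=f['z_map'];c=np.dstack([p*z[...,None],z]);X=(c-np.array(f['t']))@np.array(f['R'])
    X[z<=0]=np.nan;return X
def ray(f,u,v,zp):
    p=cv2.undistortPoints(np.array([[[u,v]]],np.float32),np.array(f['intrinsics']),np.array(f['D'])).ravel()
    R=np.array(f['R']);o=-R.T@np.array(f['t']);d=R.T@np.array([p[0],p[1],1]);return o+d*(zp-o[2])/d[2]
def save(f,n): cv2.imwrite('pics/'+n,f['color'][...,::-1])
E
python3 - <<'E'
from h import *
print(sense())
a=shot('top');b=shot('side')
import pickle;pickle.dump((a,b),open('f0.pkl','wb'))
cv2.imwrite('pics/a.png',a['color'][...,::-1]);cv2.imwrite('pics/b.png',b['color'][...,::-1])
E
```

```text
pics
{'time': 0.0, 'qpos': array([ 6.46127346e+01,  2.18421906e+01,  7.43851711e+01,  2.16364627e-03,
        8.38576012e+01, -1.23372230e+01]), 'qd': array([ 0.00799966, -0.01238808, -0.01340689, -0.05539255,  0.01275202,
        0.07570253]), 'tau': array([-8.63881396e-04, -4.37937820e+01, -2.24557132e+01,  7.13162636e-02,
        3.53042374e-02, -1.13610381e-04]), 'position': array([0.12407528, 0.53553627, 0.23812406]), 'tool_rot': array([-1.79917459e+02, -2.02548122e-02,  1.66949710e+02]), 'force': array([-0.34271854, -0.09309601,  0.47862615]), 'moment': array([0.00089002, 0.02229858, 0.04477139]), 'gripper_force': 0.0, 'width': 0.9993866751408678}
```

View pics/a.png

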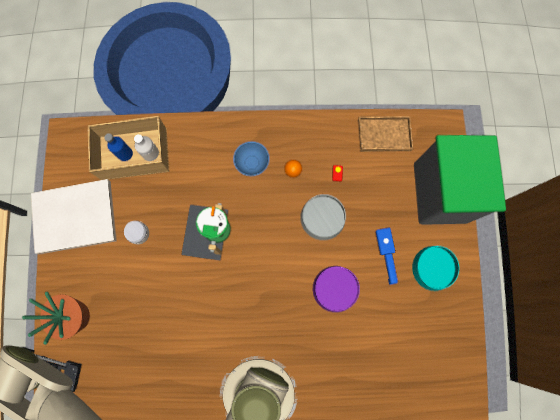

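View pics/b.png

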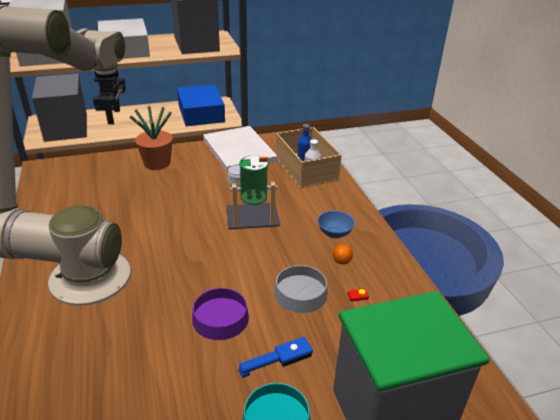

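The top view shows the stand at about (208,230), with its plate to the left so it pours to the right. The fin is at about (213,210) and the steel bowl at (323,217). The side view agrees. Next I measure positions.

Run:
```python
from h import *
import pickle;a,b=pickle.load(open('f0.pkl','rb'))
X=cloud(a);hsv=cv2.cvtColor(a['color'],cv2.COLOR_RGB2HSV)
print('cam',-np.array(a['R']).T@a['t'], -np.array(b['R']).T@b['t'])
def win(u0,u1,v0,v1):
    m=np.zeros(X.shape[:2],bool);m[v0:v1,u0:u1]=1;return m
# plate
m=win(170,235,195,270)&(abs(X[...,2]-.010)<.006)&(hsv[...,1]<90)&(hsv[...,2]<120)
c=max(cv2.findContours(m.astype(np.uint8),0,1)[0],key=cv2.contourArea)
print('plate',m.sum(),cv2.minAreaRect(np.concatenate([[ray(a,*map(float,p[0]),.01)[:2]*1000] for p in c]).astype(np.float32)))
for q in cv2.boxPoints(cv2.minAreaRect(c)): print(q, ray(a,*q,.01)[:2])
# posts
m=win(170,235,195,270)&(abs(X[...,2]-.164)<.004)&(hsv[...,0]<25)&(hsv[...,1]>60)
n,l,st,ce=cv2.connectedComponentsWithStats(m.astype(np.uint8))
for i in range(1,n):
    if st[i,4]>5: print('post',st[i,4],ray(a,*ce[i],.164),ce[i])
# dial
m=win(170,235,195,270)&(abs(X[...,2]-.242)<.004)
c=max(cv2.findContours(m.astype(np.uint8),0,1)[0],key=cv2.contourArea);(u,v),r=cv2.minEnclosingCircle(c);print('dial',m.sum(),u,v,r,ray(a,u,v,.242))
m=win(170,235,195,270)&(hsv[...,0]<20)&(hsv[...,1]>180)&(hsv[...,2]>180)
n,l,st,ce=cv2.connectedComponentsWithStats(m.astype(np.uint8))
for i in range(1,n):
    if st[i,4]>5: print('fin',st[i,4],ray(a,*ce[i],.255),ce[i],np.nanmedian(X[l==i],0))
m=win(295,350,190,245)&(hsv[...,1]<60)
c=max(cv2.findContours(m.astype(np.uint8),0,1)[0],key=cv2.contourArea);(u,v),r=cv2.minEnclosingCircle(c);print('bowl',u,v,r,ray(a,u,v,.04))
for n,(u,v,z) in dict(ball=(293,168,.03),water=(251,158,.05),tin=(135,232,.055),clicker=(338,173,.02),purple=(336,289,.04)).items(): print(n,ray(a,u,v,z))
im=cv2.resize(a['color'][190:270,165:265],None,fx=6,fy=6,interpolation=cv2.INTER_CUBIC);cv2.imwrite('pics/c.png',im[...,::-1])
```

```text
cam [ 0.30035883 -0.05723187  1.46966343] [ 0.18376011 -1.20506775  1.0286306 ]
plate 935 ((518.9033203125, 166.36834716796875), (128.97926330566406, 167.326904296875), 81.07405853271484)
[181.09998 254.29997] [0.44616028 0.24254395]
[188.25998 204.17998] [0.61236767 0.22121824]
[227.03998 209.71999] [0.5909826  0.09200951]
[219.87997 259.83997] [0.42618234 0.11561847]
post 16 [0.57279458 0.1012169  0.164     ] [218.625 205.75 ]
post 29 [0.45218089 0.12007022 0.164     ] [212.10344828 246.48275862]
dial 510 211.4193572998047 221.7096710205078 15.732804298400879 [0.51191386 0.11162453 0.242     ]
fin 25 [0.54200881 0.10675586 0.255     ] [212.6  210.08] [0.54171306 0.10543027 0.25919748]
bowl 323.07763671875 216.72825622558594 22.753890991210938 [ 0.5557281 -0.2202496  0.04     ]
ball [ 0.72340371 -0.12846409  0.03      ]
water [0.75447667 0.00933786 0.05      ]
tin [0.51530977 0.38456517 0.055     ]
clicker [ 0.70638573 -0.27872447  0.02      ]
purple [ 0.3242033 -0.2522747  0.04     ]
```

View pics/c.png

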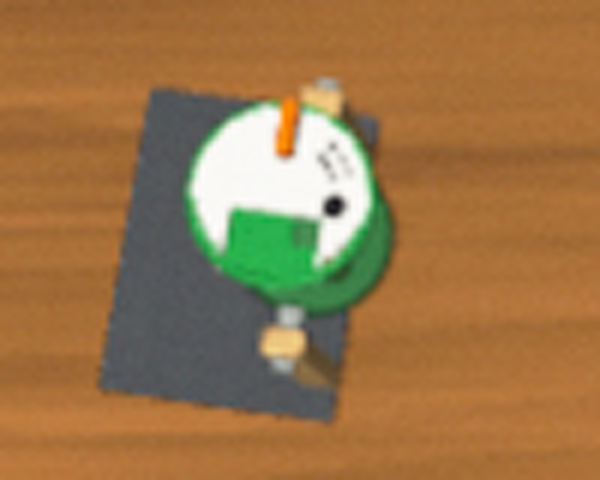

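The stand's origin is at about (0.512, 0.1115), its x axis lies at -8.5°, and the drop spot is at about (0.4965, 0.008). The fin is at about -10° in the world and must end at about 81.5°. I'll cage the fin between slightly open fingers and swing it round.

```bash
cat >> h.py <<'E'
def rel(x,y,z,yaw,pose=None):
    s=sense(); p,r=(s['position'],s['tool_rot']) if pose is None else (np.array(pose[:3]),[180,0,pose[3]])
    d=Ro.from_euler('xyz',[180,0,r[2]],degrees=True).inv().apply(np.array([x,y,z])-p)/.4
    return np.round(d,3).tolist(), round(-(((yaw-r[2]+180)%360)-180)/90,3)
E
python3 - <<'E'
from h import *
print(rel(.124,.536,.3,167),rel(.5405,.1063,.3,169.6),rel(.5405,.1063,.247,169.6))
E
```

```text
([0.001, 0.001, -0.154], np.float64(-0.001)) ([-1.256, -0.81, -0.154], np.float64(-0.029)) ([-1.256, -0.81, -0.022], np.float64(-0.029))
```

Emit:
servo_tool([
  [-0.45,[0,0,-0.154],0],
  [-0.45,[-0.2,-0.13,-0.154],0],
  [-0.45,[-0.9,-0.6,-0.154],-0.029],
  [-0.45,[-0.9,-0.6,-0.154],-0.029],
  [-0.45,[-0.9,-0.6,-0.154],-0.029],
  [-0.45,[-0.9,-0.6,-0.154],-0.029],
  [-0.45,[-0.9,-0.6,-0.154],-0.029],
  [-0.45,[-0.9,-0.6,-0.154],-0.029],
  [-0.45,[-0.9,-0.6,-0.154],-0.029],
  [-0.45,[-0.9,-0.6,-0.154],-0.029],
  [-0.45,[-0.9,-0.6,-0.154],-0.029],
  [-0.45,[-0.9,-0.6,-0.154],-0.029],
  [-0.45,[-0.9,-0.6,-0.154],-0.029],
  [-0.45,[-0.9,-0.6,-0.154],-0.029],
], force=5)

```text
time: 1.27
position: [0.4208, 0.2203, 0.2999]
tool_rot: [-180.0, -0.1, 169.5]
force: [-0.2, 0.3, 0.1]
width: 0.274
gripper_force: 0.0
```

Run:
```python
from h import *
s=sense();print(s['position'],s['tool_rot'],s['width'])
print(rel(.5405,.1063,.3,169.6),rel(.5405,.1063,.247,169.6))
```

```text
[0.42076222 0.22033741 0.29994105] [-1.79989785e+02 -6.21468709e-02  1.69452238e+02] 0.2735978101282138
([-0.346, -0.225, -0.0], np.float64(-0.002)) ([-0.346, -0.225, 0.132], np.float64(-0.002))
```

Move over the fin and take a wrist picture before lowering.

Emit:
servo_tool([
  [-0.45,[-0.346,-0.225,0],0],
  [-0.45,[-0.346,-0.225,0],0],
  [-0.45,[-0.346,-0.225,0],0],
  [-0.45,[-0.346,-0.225,0],0],
  [-0.45,[-0.346,-0.225,0],0],
  [-0.45,[-0.346,-0.225,0],0],
  [-0.45,[-0.346,-0.225,0],0],
])

```text
time: 1.85
position: [0.5396, 0.1086, 0.3003]
tool_rot: [180.0, -0.0, 169.6]
force: [0.4, 1.2, -0.5]
width: 0.273
gripper_force: 0.0
```

Run:
```python
from h import *
f=shot('wrist');save(f,'d.png');s=sense();print(s['position'],s['tool_rot'])
hsv=cv2.cvtColor(f['color'],cv2.COLOR_RGB2HSV);X=cloud(f)
m=((hsv[...,0]<20)&(hsv[...,1]>180)&(hsv[...,2]>150)&(abs(X[...,2]-.259)<.006)).astype(np.uint8)
n,l,st,ce=cv2.connectedComponentsWithStats(m)
for i in range(1,n):
    if st[i,4]>30:
        P=X[l==i][:,:2];print(st[i,4],ce[i],ray(f,*ce[i],.259),np.nanmedian(X[l==i],0)); w,V=np.linalg.eigh(np.cov(P.T));print(np.degrees(np.arctan2(*V[::-1,1])))
```

```text
[0.5394161  0.10879692 0.30056634] [ 1.79985040e+02 -1.51703809e-02  1.69683040e+02]
389 [279.52956298 235.52442159] [0.53990417 0.10911968 0.259     ] [0.54025491 0.10917321 0.25824164]
169.83198880758218
```

View pics/d.png

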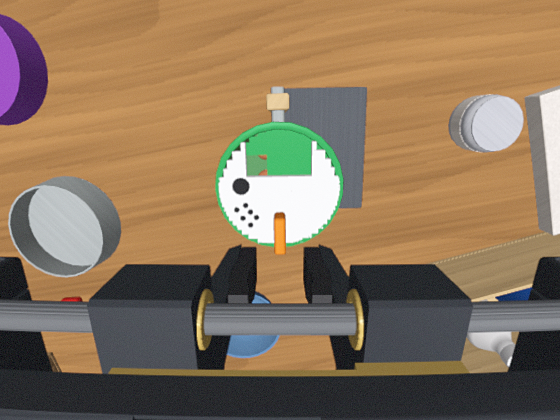

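The wrist view shows the orange fin at (279,235), centred between the finger tips at about (251..307). I lower straight down and narrow the cage.

Emit:
servo_tool([
  [-0.45,[0,0,0.07],0],
  [-0.45,[0,0,0.132],0],
  [-0.45,[0,0,0.132],0],
  [-0.7,[0,0,0.132],0],
  [-0.7,[0,0,0.132],0],
  [-0.7,[0,0,0.132],0],
])

```text
time: 2.4
position: [0.5408, 0.1076, 0.2494]
tool_rot: [180.0, 0.2, 169.6]
force: [-0.1, -0.3, 0.0]
width: 0.152
gripper_force: 0.0
```

Run:
```python
from h import *
s=sense();p=s['position'];yaw=s['tool_rot'][2];print(p,yaw,s['width'],s['qpos'],s['force'])
c=np.array([.5115,.113])
for k in range(1,16):
    a=-10.2+k*6.25;r=.029
    q=c+r*np.array([np.cos(np.radians(a)),np.sin(np.radians(a))]);print(a,rel(*q,.247,a+180))
```

```text
[0.54082009 0.10759571 0.24939008] 169.60365920669474 0.15195977501083271 [-1.05205802e+00  2.14560533e+01  7.30958250e+01  1.72119569e-03
  8.52717838e+01 -8.06559024e+01] [-0.14118742 -0.31223649  0.02868257]
-3.9499999999999993 ([0.002, 0.008, 0.006], np.float64(-0.072))
2.3000000000000007 ([0.004, 0.016, 0.006], np.float64(-0.141))
8.55 ([0.006, 0.024, 0.006], np.float64(-0.211))
14.8 ([0.009, 0.031, 0.006], np.float64(-0.28))
21.05 ([0.013, 0.038, 0.006], np.float64(-0.349))
27.3 ([0.017, 0.044, 0.006], np.float64(-0.419))
33.55 ([0.022, 0.05, 0.006], np.float64(-0.488))
39.8 ([0.028, 0.056, 0.006], np.float64(-0.558))
46.05 ([0.034, 0.06, 0.006], np.float64(-0.627))
52.3 ([0.041, 0.064, 0.006], np.float64(-0.697))
58.55 ([0.048, 0.068, 0.006], np.float64(-0.766))
64.8 ([0.056, 0.07, 0.006], np.float64(-0.836))
71.05 ([0.064, 0.072, 0.006], np.float64(-0.905))
77.3 ([0.072, 0.073, 0.006], np.float64(-0.974))
83.55 ([0.08, 0.072, 0.006], np.float64(-1.044))
```

Run:
```python
from h import *
c=np.array([.5115,.113])
for k in range(1,16):
    a=-10.2+k*6.5;r=.029
    q=c+r*np.array([np.cos(np.radians(a)),np.sin(np.radians(a))]);print(round(a,1),rel(*q,.248,169.6+5.5*k))
```

```text
-3.7 ([0.003, 0.009, 0.003], np.float64(-0.061))
2.8 ([0.004, 0.017, 0.003], np.float64(-0.122))
9.3 ([0.006, 0.024, 0.003], np.float64(-0.183))
15.8 ([0.009, 0.032, 0.003], np.float64(-0.244))
22.3 ([0.014, 0.039, 0.003], np.float64(-0.306))
28.8 ([0.018, 0.046, 0.003], np.float64(-0.367))
35.3 ([0.024, 0.052, 0.003], np.float64(-0.428))
41.8 ([0.03, 0.057, 0.003], np.float64(-0.489))
48.3 ([0.037, 0.062, 0.003], np.float64(-0.55))
54.8 ([0.044, 0.066, 0.003], np.float64(-0.611))
61.3 ([0.052, 0.069, 0.003], np.float64(-0.672))
67.8 ([0.06, 0.071, 0.003], np.float64(-0.733))
74.3 ([0.068, 0.072, 0.003], np.float64(-0.794))
80.8 ([0.076, 0.073, 0.003], np.float64(-0.856))
87.3 ([0.084, 0.072, 0.003], np.float64(-0.917))
```

Emit:
servo_tool([
  [-0.6,[0,0,0.003],0],
  [-0.6,[0.003,0.009,0.003],-0.06],
  [-0.6,[0.004,0.017,0.003],-0.12],
  [-0.6,[0.006,0.024,0.003],-0.18],
  [-0.6,[0.009,0.032,0.003],-0.24],
  [-0.6,[0.014,0.039,0.003],-0.31],
  [-0.6,[0.018,0.046,0.003],-0.37],
  [-0.6,[0.024,0.052,0.003],-0.43],
  [-0.6,[0.03,0.057,0.003],-0.49],
  [-0.6,[0.037,0.062,0.003],-0.55],
  [-0.6,[0.044,0.066,0.003],-0.61],
  [-0.6,[0.052,0.069,0.003],-0.67],
  [-0.6,[0.06,0.071,0.003],-0.73],
  [-0.6,[0.068,0.072,0.003],-0.79],
  [-0.6,[0.076,0.073,0.003],-0.85],
  [-0.6,[0.08,0.0725,0.003],-0.9],
  [-0.6,[0.08,0.0725,0.003],-0.9],
  [-0.6,[0.08,0.0725,0.003],-0.9],
])

```text
time: 3.9
position: [0.5146, 0.1415, 0.247]
tool_rot: [-179.9, 0.0, -109.6]
force: [0.6, 0.3, 0.8]
width: 0.198
gripper_force: 0.4
```

```bash
cat > dial.py <<'E'
from h import *
import sys
for n in sys.argv[1:]:
    f=shot(n);save(f,f'{n}_{sense()["time"]:.2f}.png');hsv=cv2.cvtColor(f['color'],cv2.COLOR_RGB2HSV);X=cloud(f)
    m=((hsv[...,0]<20)&(hsv[...,1]>180)&(hsv[...,2]>120)&(np.hypot(X[...,0]-.512,X[...,1]-.112)<.06)&(X[...,2]>.235)).astype(np.uint8)
    k,l,st,ce=cv2.connectedComponentsWithStats(m)
    for i in range(1,k):
        if st[i,4]>6:
            p=ray(f,*ce[i],.257);d=p[:2]-[.5115,.1125];print(n,st[i,4],ce[i],p,'angle',np.degrees(np.arctan2(d[1],d[0])),'r',np.hypot(*d))
s=sense();print(s['position'],s['tool_rot'],s['qpos'])
E
python3 dial.py top side wrist
```

```text
side 9 [252.66666667 153.55555556] [0.51702793 0.13528383 0.257     ] angle 76.36213969077264 r 0.023444852059305778
wrist 785 [273.86496815 273.23184713] [0.51683969 0.14134703 0.257     ] angle 79.51304995171874 r 0.02933706493590239
[0.51453325 0.14136719 0.24666278] [-1.79959548e+02  1.64028306e-02 -1.09546572e+02] [ 2.64197493e+00  1.98101066e+01  7.61177081e+01 -8.91917152e-05
  8.40285345e+01 -1.57811438e+02]
```

The fin reads about 79.5° against a target of 81.5°. I lift off, head to behind the bowl, and recheck the dial from above.

Emit:
servo_tool([
  [-0.4,[0,0,-0.06],0],
  [-0.2,[0,0,-0.13],0],
  [1,[0,0,-0.13],0.08],
  [1,[0.4,-0.1,-0.13],0.9],
  [1,[0.9,-0.2,-0.1],0.9],
  [1,[0.9,-0.2,-0.1],0.9],
  [1,[0.9,-0.2,-0.1],0.9],
  [1,[0.9,-0.2,-0.1],0.9],
  [1,[0.9,-0.2,-0.1],0.9],
  [1,[0.9,-0.2,-0.1],0.9],
  [1,[0.9,-0.2,-0.1],0.9],
  [1,[0.9,-0.2,-0.1],0.9],
  [1,[0.9,-0.2,-0.1],0.9],
  [1,[0.9,-0.2,-0.1],0.9],
  [1,[0.9,-0.2,-0.1],0.9],
  [1,[0.9,-0.2,-0.1],0.9],
])

```text
time: 5.38
position: [0.4698, -0.2247, 0.2863]
tool_rot: [180.0, -0.0, 169.6]
force: [0.8, 0.2, 0.5]
width: 1.001
gripper_force: 0.0
```

```bash
python3 dial.py top
python3 - <<'E'
from h import *
print(rel(.580,-.312,.2,104.6),rel(.580,-.312,.012,104.6))
E
```

```text
top 22 [199.90909091 220.04545455] [0.51455562 0.14124227 0.257     ] angle 83.93162695531376 r 0.02890423800154468
[ 0.46988909 -0.22444588  0.28636997] [ 1.79994033e+02 -1.24599628e-02  1.69641093e+02] [-3.85719978e+01  1.70843874e+01  7.35791328e+01 -6.32705819e-04
  8.93502802e+01 -1.18213083e+02]
([-0.31, -0.166, 0.216], np.float64(0.723)) ([-0.31, -0.166, 0.686], np.float64(0.723))
```

Emit:
servo_tool([
  [1,[-0.31,-0.166,0.216],0.723],
  [1,[-0.31,-0.166,0.216],0.723],
  [1,[-0.31,-0.166,0.216],0.723],
  [1,[-0.31,-0.166,0.216],0.723],
  [1,[-0.31,-0.166,0.216],0.723],
  [1,[-0.31,-0.166,0.216],0.723],
  [1,[-0.31,-0.166,0.216],0.723],
  [1,[-0.31,-0.166,0.216],0.723],
  [1,[-0.31,-0.166,0.216],0.723],
  [1,[-0.31,-0.166,0.216],0.723],
  [1,[-0.31,-0.166,0.216],0.723],
  [1,[-0.31,-0.166,0.216],0.723],
])

```text
time: 6.43
position: [0.5799, -0.3122, 0.2]
tool_rot: [-180.0, -0.0, 104.7]
force: [0.3, 0.1, 0.6]
width: 1.003
gripper_force: 0.0
```

Run:
```python
from h import *
f=shot('wrist');save(f,'e.png');X=cloud(f)
m=(abs(X[...,2]-.045)<.003)&(np.hypot(X[...,0]-.556,X[...,1]+.22)<.1)
P=X[m][:,:2];A=np.c_[2*P,np.ones(len(P))];q=np.linalg.lstsq(A,(P**2).sum(1),rcond=None)[0];print('bowl',len(P),q[:2],np.sqrt(q[2]+q[0]**2+q[1]**2))
s=sense();print(s['position'],s['tool_rot']);print(rel(.580,-.312,.014,104.6))
```

```text
bowl 1655 [ 0.56198621 -0.22151545] 0.06817553766406374
[ 0.5798759  -0.31225088  0.19999309] [-1.79998161e+02  7.21269918e-04  1.04694314e+02]
([0.001, 0.0, 0.465], np.float64(0.001))
```

View pics/e.png

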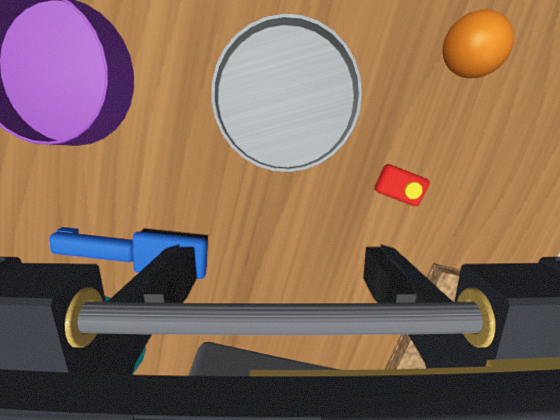

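The bowl is well ahead at (287,92). The blue brush head at (170,253) appears close to the left finger, so I measure its distance.

Run:
```python
from h import *
f=shot('wrist');X=cloud(f);hsv=cv2.cvtColor(f['color'],cv2.COLOR_RGB2HSV)
m=(hsv[...,0]>100)&(hsv[...,0]<118)&(hsv[...,1]>150);m[290:]=0
P=X[m];P=P[(P[:,2]>.005)&(P[:,2]<.05)];s=sense()
R=Ro.from_euler('xyz',[180,0,s['tool_rot'][2]],degrees=True)
L=R.inv().apply(P-s['position']);print(len(P),np.percentile(L,[0,1,99,100],axis=0)*1000)
k=L[:,1]>np.percentile(L[:,1],1) 
print('head corner near fingers', L[(L[:,0]<np.percentile(L[:,0],3))].mean(0)*1000, np.percentile(P,[1,99],axis=0))
import pickle;a,b=pickle.load(open('f0.pkl','rb'));X=cloud(a);hsv=cv2.cvtColor(a['color'],cv2.COLOR_RGB2HSV)
m=(hsv[...,0]>100)&(hsv[...,0]<118)&(hsv[...,1]>150);m[:225]=0;m[290:]=0;m[:,:370]=0;m[:,402:]=0
c=max(cv2.findContours(m.astype(np.uint8),0,1)[0],key=cv2.contourArea)[:,0]
Q=np.array([ray(a,*map(float,p),.03) for p in c]);print((R.inv().apply(Q-s['position'])*1000)[:,:2].astype(int).tolist())
```

```text
3509 [[-105.09344918 -264.14216049  169.52773487]
 [ -98.36566138 -260.85810167  170.39333789]
 [ -51.23214494  -85.08702009  190.13156639]
 [ -49.91061746  -83.27671     194.80920106]]
head corner near fingers [ -96.74428367 -108.97781583  173.77317528] [[ 0.34225318 -0.44649007  0.00987391]
 [ 0.5178956  -0.39128931  0.02961214]]
[[-96, -91], [-92, -93], [-89, -92], [-86, -91], [-83, -90], [-79, -90], [-76, -89], [-72, -91], [-69, -90], [-66, -89], [-62, -88], [-58, -90], [-57, -93], [-56, -97], [-55, -100], [-57, -104], [-56, -107], [-55, -110], [-54, -113], [-56, -117], [-55, -120], [-54, -123], [-53, -126], [-52, -129], [-55, -133], [-54, -136], [-53, -140], [-52, -143], [-51, -146], [-53, -150], [-52, -153], [-51, -156], [-50, -159], [-52, -163], [-51, -166], [-54, -167], [-57, -168], [-60, -169], [-62, -173], [-61, -176], [-60, -179], [-59, -182], [-62, -186], [-61, -189], [-60, -192], [-59, -195], [-58, -198], [-60, -202], [-59, -205], [-58, -208], [-57, -211], [-56, -214], [-55, -217], [-57, -221], [-56, -224], [-55, -228], [-54, -231], [-53, -234], [-55, -238], [-54, -241],
[... 246 characters left out ...]
, [-73, -246], [-74, -243], [-75, -240], [-76, -237], [-77, -234], [-75, -230], [-76, -227], [-77, -224], [-78, -221], [-79, -218], [-77, -214], [-78, -211], [-79, -208], [-80, -205], [-81, -202], [-82, -199], [-79, -195], [-81, -191], [-82, -188], [-83, -185], [-80, -181], [-81, -178], [-82, -175], [-80, -171], [-84, -169], [-88, -170], [-91, -171], [-94, -172], [-95, -169], [-96, -166], [-97, -163], [-98, -160], [-96, -155], [-97, -152], [-98, -149], [-99, -146], [-97, -142], [-98, -139], [-99, -136], [-100, -133], [-101, -130], [-99, -126], [-100, -123], [-101, -120], [-102, -116], [-100, -112], [-101, -109], [-102, -106], [-103, -103], [-104, -100], [-102, -96], [-103, -93], [-100, -92]]
```

The brush is over 40 mm clear of the fingers. I descend behind the bowl.

Emit:
servo_tool([
  [1,[-0.004,0.013,0.1],-0.01],
  [1,[-0.004,0.013,0.2],-0.01],
  [1,[-0.004,0.013,0.3],-0.01],
  [1,[-0.004,0.013,0.4],-0.01],
  [1,[-0.004,0.013,0.465],-0.01],
  [1,[-0.004,0.013,0.465],-0.01],
  [1,[-0.004,0.013,0.465],-0.01],
])

```text
time: 7.12
position: [0.5851, -0.3126, 0.0137]
tool_rot: [-179.9, -0.1, 105.5]
force: [-0.3, -1.2, 0.2]
width: 1.001
gripper_force: 0.0
```

Run:
```python
from h import *
s=sense();print(s['position'],s['tool_rot'],s['force']);print(rel(.5148,-.0587,.014,105.6))
```

```text
[ 0.5851378  -0.3126266   0.01367458] [-1.79944430e+02 -7.75277301e-02  1.05451885e+02] [-0.30053469 -1.18701104  0.2360426 ]
([0.659, -0.0, -0.001], np.float64(-0.002))
```

Emit:
servo_tool([
  [1,[0.03,0,0],0],
  [1,[0.06,0,0],0],
  [1,[0.095,0,0],0],
  [1,[0.13,0,0],0],
  [1,[0.165,0,0],0],
  [1,[0.2,0,0],0],
  [1,[0.24,0,0],0],
  [1,[0.28,0,0],0],
  [1,[0.32,0,0],0],
  [1,[0.36,0,0],0],
  [1,[0.4,0,0],0],
  [1,[0.44,0,0],0],
  [1,[0.48,0,0],0],
  [1,[0.52,0,0],0],
  [1,[0.55,0,0],0],
  [1,[0.58,0,0],0],
  [1,[0.6,0,0],0],
  [1,[0.615,0,0],0],
  [1,[0.625,0,0],0],
  [1,[0.625,0,0],0],
])

```text
time: 8.78
position: [0.5199, -0.0712, 0.0155]
tool_rot: [179.8, 0.1, 105.4]
force: [1.2, -2.1, 4.5]
width: 0.997
gripper_force: 2.6
```

```bash
cat > bowl.py <<'E'
from h import *
f=shot('top');save(f,f'b_{sense()["time"]:.2f}.png');X=cloud(f)
hsv=cv2.cvtColor(f['color'],cv2.COLOR_RGB2HSV)
f2=shot('side')
for n,g in(('top',f),('side',f2)):
    Y=cloud(g);h=cv2.cvtColor(g['color'],cv2.COLOR_RGB2HSV)
    m=(abs(Y[...,2]-.045)<.004)&(np.hypot(Y[...,0]-.50,Y[...,1]-0)<.12)&(h[...,1]<70)&(h[...,2]>90)
    P=Y[m][:,:2]
    for _ in range(5):
        q=np.linalg.lstsq(np.c_[2*P,np.ones(len(P))],(P**2).sum(1),rcond=None)[0];r=np.sqrt(q[2]+q[0]**2+q[1]**2)
        e=abs(np.hypot(*(P-q[:2]).T)-r);P=P[e<max(.006,1.5*np.median(e))]
    print(n,len(P),q[:2],r)
s=sense();print(s['time'],s['position'],s['tool_rot'],s['force'])
E
python3 bowl.py
```

```text
top 25 [ 0.50075059 -0.00838074] 0.06895406113150429
side 75 [ 0.50108465 -0.00867615] 0.06871617820848319
8.8833 [ 0.51983134 -0.0713606   0.0151589 ] [1.79844282e+02 1.01166385e-01 1.05415047e+02] [ 2.62629431 -1.15419127  2.68559242]
```

The bowl is at (0.501, -0.0085), so about 18 mm remains. I push on, then back off and lift.

Emit:
servo_tool([
  [1,[0.015,0,0],0],
  [1,[0.03,0,0],0],
  [1,[0.04,0,0],0],
  [1,[0.044,0,0],0],
  [1,[0.044,0,0],0],
  [1,[0.03,0,0],0],
  [1,[-0.01,0,0],0],
  [1,[-0.07,0,0],0],
  [1,[-0.07,0,-0.1],0],
  [1,[-0.07,0,-0.2],0],
  [1,[-0.07,0,-0.35],0],
  [1,[-0.07,0,-0.5],0],
  [0,[-0.07,0,-0.7],0],
  [-1,[-0.07,0,-0.7],0.1],
  [-1,[-0.07,0,-0.7],0.25],
  [-1,[-0.07,0,-0.75],0.25],
  [-1,[-0.07,0,-0.75],0.25],
  [-1,[-0.07,0,-0.75],0.25],
])

```text
time: 10.38
position: [0.5261, -0.0985, 0.3138]
tool_rot: [-180.0, -0.0, 83.0]
force: [0.9, -0.5, -0.3]
width: 0.572
gripper_force: 0.0
```

```bash
python3 bowl.py; python3 dial.py top;python3 - <<'E'
from h import *
R=lambda t,r,h: (.5115+.148*t, .1125+.989*t)
for y,z in((.085,.32),(.085,.212)): print(rel(.5115+.148*y,.1125+.989*y,z,81.5))
E
```

```text
top 34 [0.49567432 0.0081683 ] 0.06887700979021422
side 153 [0.49653194 0.00751022] 0.0682712556077701
10.4833 [ 0.52575262 -0.09839945  0.31211364] [-1.79794628e+02 -6.56859815e-02  8.30317776e+01] [-0.02948146 -0.38639819 -0.69302331]
top 21 [199.85714286 220.0952381 ] [0.51442021 0.14138402 0.257     ] angle 84.22694290765656 r 0.02903126757439365
[ 0.52581583 -0.0984499   0.31205504] [-1.79784785e+02 -6.75488363e-02  8.30080168e+01] [-2.32951855e+01  1.79871598e+01  6.81001319e+01  4.42879629e-03
  9.41382312e+01 -1.63030182e+01]
([0.732, -0.094, -0.02], np.float64(0.017))
([0.732, -0.094, 0.25], np.float64(0.017))
```

The bowl is on the spot and the dial is still good. I move behind the canister with the fingers shut.

Emit:
servo_tool([
  [-1,[0.3,-0.04,-0.03],0.017],
  [-1,[0.732,-0.094,-0.03],0.017],
  [-1,[0.732,-0.094,-0.03],0.017],
  [-1,[0.732,-0.094,-0.03],0.017],
  [-1,[0.732,-0.094,-0.03],0.017],
  [-1,[0.732,-0.094,-0.03],0.017],
  [-1,[0.732,-0.094,-0.03],0.017],
  [-1,[0.732,-0.094,-0.03],0.017],
  [-1,[0.732,-0.094,-0.03],0.017],
  [-1,[0.732,-0.094,-0.03],0.017],
  [-1,[0.732,-0.094,0.1],0.017],
  [-1,[0.732,-0.094,0.2],0.017],
  [-1,[0.732,-0.094,0.25],0.017],
  [-1,[0.732,-0.094,0.25],0.017],
  [-1,[0.732,-0.094,0.25],0.017],
])

```text
time: 11.78
position: [0.5253, 0.195, 0.2137]
tool_rot: [-179.9, 0.1, 81.3]
force: [0.0, -0.3, 0.3]
width: 0.003
gripper_force: 0.0
```

Run:
```python
from h import *
s=sense();print(s['position'],s['tool_rot'],s['width'],s['qpos'])
# tip centre path: contact corner at wall point (42,h=62), finger half thickness 9 -> centre offset
for th in range(0,126,8):
    t=np.radians(th);h=62
    y=42*np.cos(t)-h*np.sin(t);z=150+42*np.sin(t)+h*np.cos(t)
    off=9*np.cos(t)    # corner -y side leads first, +y side after 90 deg
    Y=(y+off)/1000;z/=1000
    print(th,round(Y,3),round(z,3),rel(.5115+.148*Y,.1125+.989*Y,z,81.5))
```

```text
[0.52534165 0.19504026 0.21368663] [-1.79867542e+02  5.12247632e-02  8.12593191e+01] 0.002839932065822417 [ 8.26922957e+00  2.39914428e+01  7.50829673e+01 -1.03606089e-02
  8.10672386e+01  1.70115911e+01]
0 0.051 0.212 ([-0.082, -0.003, 0.004], np.float64(-0.003))
8 0.042 0.217 ([-0.105, -0.003, -0.009], np.float64(-0.003))
16 0.032 0.221 ([-0.129, -0.003, -0.019], np.float64(-0.003))
24 0.021 0.224 ([-0.156, -0.003, -0.025], np.float64(-0.003))
32 0.01 0.225 ([-0.183, -0.003, -0.028], np.float64(-0.003))
40 -0.001 0.224 ([-0.211, -0.003, -0.027], np.float64(-0.003))
48 -0.012 0.223 ([-0.239, -0.003, -0.023], np.float64(-0.003))
56 -0.023 0.219 ([-0.266, -0.003, -0.015], np.float64(-0.003))
64 -0.033 0.215 ([-0.293, -0.003, -0.003], np.float64(-0.003))
72 -0.043 0.209 ([-0.317, -0.002, 0.011], np.float64(-0.003))
80 -0.052 0.202 ([-0.34, -0.002, 0.029], np.float64(-0.003))
88 -0.06 0.194 ([-0.36, -0.002, 0.049], np.float64(-0.003))
96 -0.067 0.185 ([-0.377, -0.002, 0.071], np.float64(-0.003))
104 -0.072 0.176 ([-0.39, -0.002, 0.095], np.float64(-0.003))
112 -0.077 0.166 ([-0.401, -0.002, 0.12], np.float64(-0.003))
120 -0.079 0.155 ([-0.407, -0.002, 0.146], np.float64(-0.003))
```

Emit:
servo_tool([
  [-1,[-0.04,-0.003,0.004],0],
  [-1,[-0.07,-0.003,0.004],0],
  [-1,[-0.082,-0.003,0.002],0],
  [-1,[-0.094,-0.003,-0.003],0],
  [-1,[-0.105,-0.003,-0.009],0],
  [-1,[-0.117,-0.003,-0.014],0],
  [-1,[-0.129,-0.003,-0.019],0],
  [-1,[-0.142,-0.003,-0.022],0],
  [-1,[-0.156,-0.003,-0.025],0],
  [-1,[-0.17,-0.003,-0.027],0],
  [-1,[-0.183,-0.003,-0.028],0],
  [-1,[-0.197,-0.003,-0.028],0],
  [-1,[-0.211,-0.003,-0.027],0],
  [-1,[-0.225,-0.003,-0.025],0],
  [-1,[-0.239,-0.003,-0.023],0],
  [-1,[-0.253,-0.003,-0.019],0],
  [-1,[-0.266,-0.003,-0.015],0],
  [-1,[-0.28,-0.003,-0.009],0],
  [-1,[-0.293,-0.003,-0.003],0],
  [-1,[-0.293,-0.003,-0.003],0],
])

```text
time: 13.45
position: [0.5058, 0.0798, 0.2143]
tool_rot: [-179.9, 0.1, 81.3]
force: [0.2, 0.5, 1.0]
width: 0.009
gripper_force: 0.5
```

Run:
```python
from h import *
f=shot('side');im=cv2.resize(f['color'][130:260,190:370],None,fx=4,fy=4,interpolation=cv2.INTER_CUBIC);cv2.imwrite('pics/s1.png',im[...,::-1])
s=sense();print(s['position'],s['force'],s['tool_rot'])
for th in range(64,126,4):
    t=np.radians(th);h=62
    y=42*np.cos(t)-h*np.sin(t);z=150+42*np.sin(t)+h*np.cos(t)
    Y=(y+9*np.cos(t))/1000;z/=1000
    print(th,rel(.5115+.148*Y,.1125+.989*Y,z,81.5)[0])
```

```text
[0.50585697 0.08008125 0.21453549] [-0.48586225 -0.17606132  0.1709094 ] [-1.79879139e+02  6.54106890e-02  8.13135967e+01]
64 [-0.001, 0.002, -0.001]
68 [-0.014, 0.002, 0.006]
72 [-0.026, 0.002, 0.014]
76 [-0.037, 0.002, 0.022]
80 [-0.048, 0.002, 0.031]
84 [-0.059, 0.002, 0.041]
88 [-0.068, 0.002, 0.051]
92 [-0.077, 0.002, 0.062]
96 [-0.085, 0.002, 0.073]
100 [-0.093, 0.002, 0.085]
104 [-0.099, 0.002, 0.097]
108 [-0.105, 0.002, 0.109]
112 [-0.109, 0.002, 0.122]
116 [-0.113, 0.002, 0.135]
120 [-0.116, 0.002, 0.148]
124 [-0.118, 0.002, 0.161]
```

View pics/s1.png

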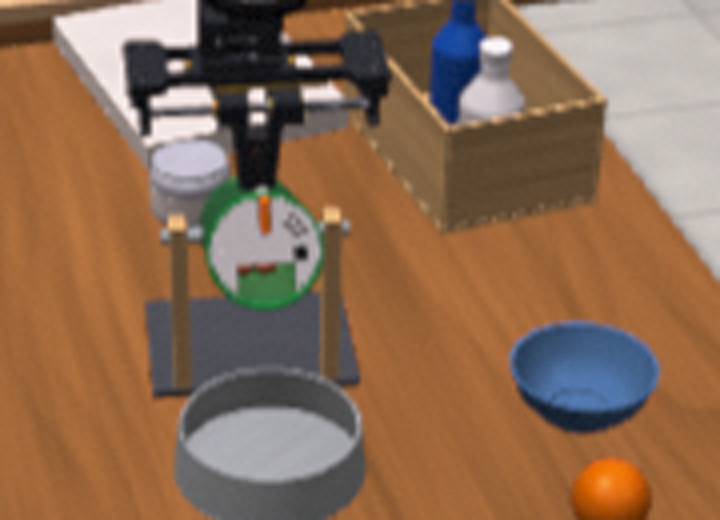

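The canister is tipping with the finger on its rear wall. The opening is aligned at the bottom, around (265,275), and the bowl is under it. I continue to about 120°.

Emit:
servo_tool([
  [-1,[-0.014,0.002,0.006],0],
  [-1,[-0.026,0.002,0.014],0],
  [-1,[-0.037,0.002,0.022],0],
  [-1,[-0.048,0.002,0.031],0],
  [-1,[-0.059,0.002,0.041],0],
  [-1,[-0.068,0.002,0.051],0],
  [-1,[-0.077,0.002,0.062],0],
  [-1,[-0.085,0.002,0.073],0],
  [-1,[-0.093,0.002,0.085],0],
  [-1,[-0.099,0.002,0.097],0],
  [-1,[-0.105,0.002,0.109],0],
  [-1,[-0.109,0.002,0.122],0],
  [-1,[-0.113,0.002,0.135],0],
  [-1,[-0.116,0.002,0.148],0],
  [-1,[-0.118,0.002,0.156],0],
  [-1,[-0.118,0.002,0.156],0],
  [-1,[-0.118,0.002,0.156],0],
  [-1,[-0.118,0.002,0.156],0],
  [-1,[-0.118,0.002,0.156],0],
])

```text
time: 15.08
position: [0.5, 0.0341, 0.1526]
tool_rot: [-180.0, 0.0, 81.4]
force: [-0.7, 0.8, -0.6]
width: 0.002
gripper_force: 0.1
```

Run:
```python
from h import *
f=shot('side');im=cv2.resize(f['color'][130:260,190:370],None,fx=4,fy=4,interpolation=cv2.INTER_CUBIC);cv2.imwrite('pics/s2.png',im[...,::-1])
s=sense();print(s['position'],s['force'],s['tool_rot'])
```

```text
[0.50003479 0.034148   0.15269437] [ 0.08892053 -0.00131378 -0.12481046] [-1.79979644e+02 -1.84646819e-04  8.13656357e+01]
```

View pics/s2.png

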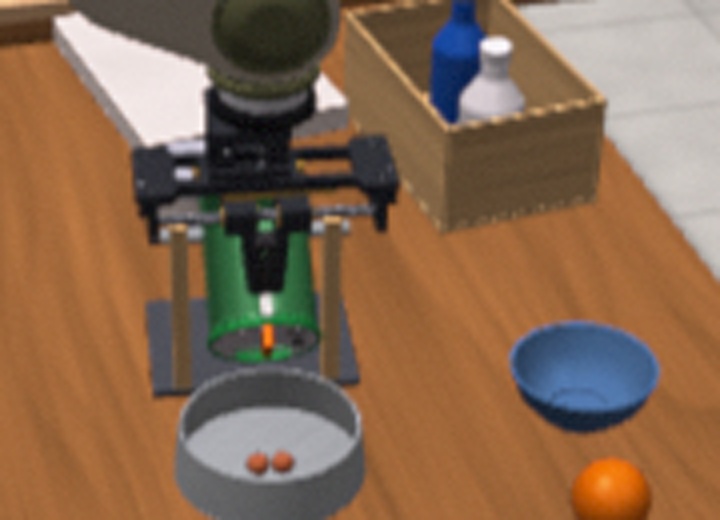

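Two treats are visible in the bowl at (258,463) and (283,463). I lift clear and look for the other two.

Emit:
servo_tool([
  [-1,[0,0,-0.1],0],
  [-1,[0,0,-0.2],0],
  [-1,[0,0,-0.35],0],
  [-1,[-0.1,0,-0.35],0],
  [-1,[-0.2,0,-0.35],0],
  [-1,[-0.3,0,-0.35],0],
  [-1,[-0.4,0,-0.35],0],
  [-1,[-0.4,0,-0.35],0],
  [-1,[-0.4,0,-0.35],0],
  [-1,[-0.4,0,-0.35],0],
])

```text
time: 15.97
position: [0.4761, -0.1238, 0.2927]
tool_rot: [-180.0, -0.0, 81.3]
force: [0.0, 0.3, -0.8]
width: 0.006
gripper_force: 0.0
```

```bash
cat > tr.py <<'E'
from h import *
import sys
f=shot('wrist');save(f,sys.argv[1]);X=cloud(f);hsv=cv2.cvtColor(f['color'],cv2.COLOR_RGB2HSV)
m=(abs(X[...,0]-.4965)<.08)&(abs(X[...,1]-.008)<.08)&(X[...,2]>.008)&(X[...,2]<.04)&(hsv[...,1]>90)
n,l,st,ce=cv2.connectedComponentsWithStats(m.astype(np.uint8))
for i in range(1,n):
    if st[i,4]>20: print(st[i],np.nanmedian(X[l==i],0))
E
python3 tr.py w1.png; python3 bowl.py
```

```text
[267  90  12  13 129] [ 0.48130227 -0.02269028  0.01949674]
[282  90  12  13 131] [ 0.50039777 -0.02534191  0.01923233]
[268 111  26  12 224] [ 0.49011062 -0.04937424  0.01943148]
top 49 [0.49606378 0.00852073] 0.06869912477805225
side 151 [0.49655406 0.0072858 ] 0.0684565187585989
16.1167 [ 0.47628908 -0.12292306  0.29282682] [ 1.79997767e+02 -7.50456241e-03  8.14681119e+01] [-0.34260341 -0.51744203  0.90998298]
```

View pics/w1.png

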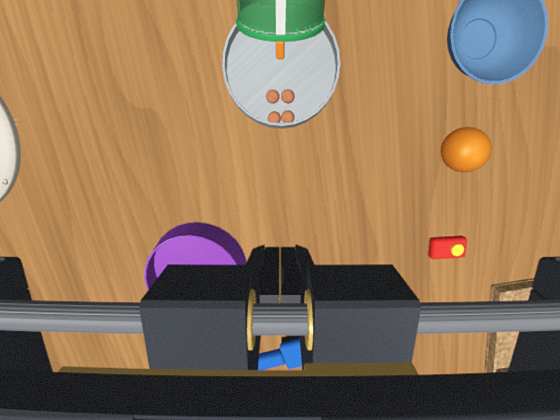

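All four treats are in the bowl, at (273,97), (288,97), (274,117) and (288,117). The fin is still in line with the white mark, and the arm is clear.

```bash
python3 -c "
from bench import *
print(close_job())"
```

```text
the job is handed in; nothing more can be done
None
```

The job is handed in: the dial is within about 3° of the white mark, the canister is tipped, all four treats are in the steel bowl on its spot, and I saw no bystander disturbed; the hand-in gave no verdict.

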